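# Time the glued leather: stand the bench timer on the board and wind it to its tab

## Robot

A 6-joint arm with a two-finger parallel gripper is mounted at the origin on a cart in front of the work surface, level with it; the furniture and walls round the work are solid. World frame = base frame: x ahead of the robot, y to its left, z up, the work surface at z = 0. Lengths are in mm, angles in rad, forces in N, time in s.
With the tool pointing down it reaches from about 350 to 975 mm from the base axis. Payload 7.1 kg.
Tool frame: the origin (TCP) lies between the finger pads; the fingertips stand 14 mm ahead of it and the grasp point (between the pads) lies 5 mm behind it; z points along the fingers, y is the line along which they close (so a half turn about z gives the same grasp; the last joint's range is limited). The gripper opens to 88 mm and grips with 3 to 60 N. Pads are 20 mm wide; open, the fingers measure 115 mm over their backs; the gripper's body (75 mm by 178 mm) begins 61 mm behind the grasp point.
Start: joints at [-1.228, 0.423, 1.63, -0, 1.089, -0.019], TCP at [221.24, -584.515, 212.875] pointing down, gripper open.
Joint ranges: [-3, 3], [-0.9, 2.11], [0.09, 2.58], [-1.31, 4.45], [0.11, 2.69], [-2.54, 2.54]. Speed limits (rad/s): [2.39, 2.39, 3.01, 3.14, 3.14, 3.14].

## Interface

Orientations are given as a rotation vector (axis times angle).
In Python, from workcell import ctrl gives the robot as it stands. The module is installed in compiled form; this text tells all that it offers.
- The arm moves only by the tool servo_tool, never from a script. Its argument "plan" is a list of rows, each a list of 3 entries, a list of its own where there are three numbers: the closure, from 0 (fully open) to 1 (shut), then the shift along the world's x, y, z in mm, then the turn about the world's z in degrees. In form: [[hand, [x, y, z], yaw], ...]. A call has 1 to 10 rows; each row is the pose to reach, as a shift and turn from the pose commanded when the call began; what a row does not reach only later rows make up. A row lasts 1/12 s, in which the tool goes at most 41.7 mm and 7.16 degrees, less where a joint would pass 70% of its speed; a pose out of reach is approached as far as the arm can. A call with a gripper value outside its range is refused whole. The fingers move at their own pace and stop on an object; the grip force is fixed at half the most. Time passes only in rows, so rows that repeat a pose let the fingers close. It gives the time, the measured TCP pose, the force, the opening and the grip force at its end, in the units of the state.
- ctrl.get_obs(): the state, without advancing time (a new reading comes with each control period).
- ctrl.get_image(name): name is "side" or "top"; returns the picture (420x560x3 uint8, blue, green, red); there is no depth.
- ctrl.camera_info(name): a dict with "fovy" (degrees; the focal length in pixels is half the picture's height over the tangent of half this angle, whatever the lens; pixels are square), "cx", "cy" (the principal point, pixels), "k1" (the pictures are not rectified: a ray, as slopes to the right and down, at radius r is drawn at 1 + k1 r^2 times it, then the intrinsics apply), "rvec" (rotation vector, rad) and "tvec" (3), from world to camera coordinates, as OpenCV has them. Camera axes: x right, y down, z forward; pixel columns grow to the right and rows downward; lengths in mm; the calibration is good to about 2 mm. A picture is of the moment at which its call begins. camera_info takes no time and is no camera call.
- ctrl.close_job(): hands the job in; it is judged then, once.
The state is a dict: "t": time; "qpos": joint angles; "qvel": joint speeds; "joint_torque": joint torques, N m; "ee_pos": TCP position; "orientation": TCP orientation; "ft_force": force on the tool from outside, world axes, zero at the start; "moment": the same for the moment, N m; "width": finger opening in mm; "grasp_force": force on a finger pad.
Only numpy, scipy, OpenCV 4.12 (cv2) and the standard library are available. Lean on these libraries where they do the work, as an engineer would, in place of code of your own. Each camera call takes 0.05 s, during which the arm holds its last target. There are 200 camera calls.

## Task

The leather just glued on the white board must be left for its full time. Take the red wind-up timer that is lying on its side, stand it upright on its feet on the white board beside the leather (clear of it, not on it), and wind its knob clockwise until the pointer is at the green tab on its scale. Leave the leather where it lies and do not knock over the spool of black thread.

Things in the scene. Friction and masses are not known exactly. Their poses are not given: they have to be found in the camera images.
- timer: Loose red timer, 0.5 kg: square case 58 x 58 mm, 5 to 44 mm above the underside of its rubber feet; 71 mm high with the knob. Origin: centre of the feet's underside; z: out along the knob's axis; x: to the dial's zero mark (red dot); x, y square to the sides. At first it lies on a side: z level, x up, origin 29 mm over the table, dial to the robot. Its feet grip the board while winding.
- timer_knob (a joint): The black knob's angle: 0 at the zero mark, grows clockwise as seen from above the dial, stop at 5.76 rad; 1 minute is 0.105 rad. Nearly run down at the start. Its grip bar, centred on the axis, is 36 mm long (along the pointer), 12 mm thick, 53 to 70 mm above the timer's origin, over a round skirt 33 mm across. Friction 0.03 N m; it stays where it is left.
- time_tab (a joint): Angle of the green tab on the dial's rim, from the same zero and in the same sense as the knob: the pointer is at the tab when the two are equal. It differs from start to start (21 to 30 minutes) and is too stiff to shift. The white dial is 54 mm across with a black tick each 5 minutes (30 deg), longer ones at the quarters.
- pointer_tip (a point): Tip of the knob's white pointer, 22 mm from the knob's axis, 49 mm above the timer's origin. A white line on the grip bar's top points the same way.
- tab_mark (a point): Point on the dial just inside the green tab, 22 mm from the knob's axis, 49 mm above the timer's origin. The tab itself is 8 x 6 mm, on the rim.
- white_board: Pale plastic board 150 (x) x 262 (y) x 18 mm, lying fixed on the table. Origin: centre of its underside; top 18 mm above it. The glued leather lies on its -y half; the half towards +y is free.
- glued_leather: Flat stack of brown leather pieces, loose, 131 mm along the board's x, 99 mm along the board's y, 8 mm high, lying on the board. Origin: centre of its underside.
- black_thread: Spool of black thread with a red top, loose, standing behind the work, 41 mm across, 75 mm high. Origin: centre of its underside, z up.
Mind the look-alikes: they are no part of the job. There is more than one size of the timer; the one meant has the size given above.

How it is judged (in metres and radians):
At the end, for the whole second after the job is handed in: The timer stands upright (within about 3 deg) and at rest with its feet on the white board, not touching the leather, and its pointer is within 2 minutes (12 deg, 4.6 mm at the tip) of the green tab (angle between timer's own z axis and vertical below 0.06 rad and z of timer in the frame of white_board between 0.0155 and 0.021 m and x of timer in the frame of white_board between -0.058 and 0.058 m and y of timer in the frame of white_board below 0.114 m and contact force between timer and glued_leather below 0.1 N and distance between pointer_tip and tab_mark below 0.0046 m and linear speed of timer below 0.02 m/s).
It fails at once if the glued leather is shifted by more than 15 mm (distance of glued_leather from where it was at the start of the episode above 0.015 m).
It fails at once if the spool of black thread is knocked over (angle between black_thread's own z axis and vertical above 0.6 rad).
It also fails if it takes over 54 s, if anything falls off the work surface, if the arm or the gripper's body presses on something with over 40 N, if the wrist force passes 120 N, or if a joint passes its speed limit or range.

## Working session

There is one attempt and no reset: what is moved stays moved. The work goes in short steps, Python scripts to look and compute and a tool call to move; the robot and the scene stay as the last step left them, time stands still between calls to the robot, and variables do not carry over. Pictures are saved under pics/ and viewed, at most 10 in all, crops included, and the job is handed in when it is done.

Besides the shell and the picture viewer there is one more tool, called after "Emit:" as name(argument=value, ...) on one line, values as JSON. servo_tool: Moves the arm, as the interface text tells. Its arguments: {"type":"object","properties":{"plan":{"type":"array"}},"required":["plan"]}

```bash
mkdir -p pics; cat > h.py <<'E'
import numpy as np, cv2
from workcell import ctrl
def snap(n,f):
    im=ctrl.get_image(n); cv2.imwrite('pics/'+f,im); return im
def cam(n):
    c=ctrl.camera_info(n); f=210/np.tan(np.radians(c['fovy'])/2)
    R=cv2.Rodrigues(np.array(c['rvec'],float))[0]; t=np.array(c['tvec'],float).ravel()
    return f,c['cx'],c['cy'],c['k1'],R,t
def ray(n,uv):
    f,cx,cy,k1,R,t=cam(n); d=np.array([(uv[0]-cx)/f,(uv[1]-cy)/f]); s=d.copy()
    for _ in range(30): s=d/(1+k1*(s@s))
    v=R.T@np.array([s[0],s[1],1]); return -R.T@t, v/np.linalg.norm(v)
def onz(n,uv,z):
    o,v=ray(n,uv); return o+v*(z-o[2])/v[2]
def tri(u1,u2,n1='side',n2='top'):
    o1,v1=ray(n1,u1); o2,v2=ray(n2,u2)
    s=np.linalg.lstsq(np.c_[v1,-v2],o2-o1,rcond=None)[0]
    a,b=o1+s[0]*v1,o2+s[1]*v2; return (a+b)/2,np.linalg.norm(a-b)
def proj(n,p):
    f,cx,cy,k1,R,t=cam(n); q=R@np.array(p,float)+t; s=q[:2]/q[2]; s=s*(1+k1*(s@s)); return s*f+[cx,cy]
E
python3 - <<'E'
from h import *
np.set_printoptions(suppress=True,precision=3)
for n in('side','top'):
    snap(n,n+'0.png'); c=ctrl.camera_info(n); print(c); print('pos',ray(n,(280,210)))
print(ctrl.get_obs())
E
```

```text
{'fovy': 49.09435913104661, 'cx': 274.326450418144, 'cy': 202.53862131650914, 'k1': -0.14040932239692003, 'rvec': array([ 2.171, -0.046,  0.02 ]), 'tvec': array([-550.927,   97.814,  826.767])}
pos (array([ 526.478, -648.922,  546.216]), array([ 0.044,  0.815, -0.578]))
{'fovy': 53.21840832931061, 'cx': 276.05449057677095, 'cy': 204.20017606353085, 'k1': -0.008293537488596299, 'rvec': array([ 2.208, -2.15 ,  0.11 ]), 'tvec': array([ 34.882, 576.245, 936.198])}
pos (array([487.542,  58.281, 984.2  ]), array([ 0.077, -0.018, -0.997]))
{'t': 0.1, 'qpos': array([-1.228,  0.424,  1.631, -0.   ,  1.089, -0.019]), 'qvel': array([-0.002, -0.002, -0.003, -0.002, -0.001, -0.   ]), 'joint_torque': array([ -0.001, -54.561, -27.433,   0.065,   0.019,  -0.   ]), 'ee_pos': array([ 221.071, -584.05 ,  212.185]), 'orientation': array([-3.089, -0.565,  0.   ]), 'ft_force': array([-0.492, -0.535, -0.158]), 'moment': array([ 0.036, -0.035,  0.064]), 'grasp_force': 0.0, 'width': 87.72442055178058}
```

View pics/side0.png

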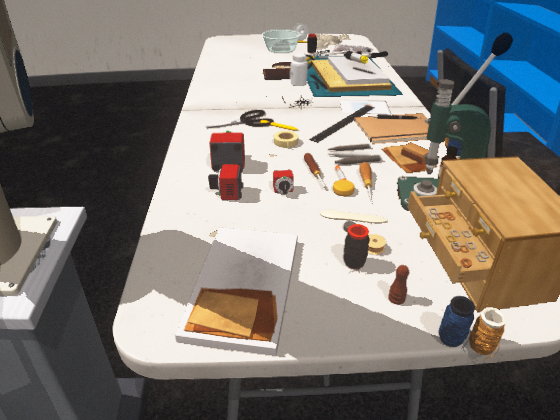

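View pics/top0.png

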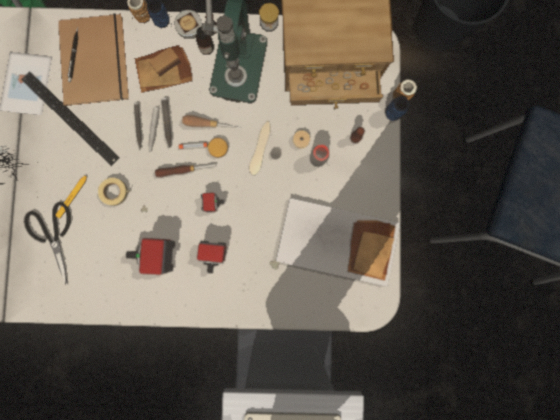

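The side view shows three red timers: one large near (227,150), one mid-sized near (230,182) and one small near (283,181). In the top view they are at (152,257), (211,255) and (209,202). The mid-sized one faces the robot with its knob at about (211,268), so I'll measure it in zoomed crops.

```bash
python3 - <<'E'
from h import *
np.set_printoptions(suppress=True,precision=1)
t=cv2.imread('pics/top0.png'); s=cv2.imread('pics/side0.png')
a=cv2.resize(t[185:285,120:240],None,fx=4.5,fy=4.5,interpolation=cv2.INTER_CUBIC)
b=cv2.resize(s[130:205,200:300],None,fx=4.5,fy=4.5,interpolation=cv2.INTER_CUBIC)[:,:260]
h=max(a.shape[0],b.shape[0]); o=np.zeros((h,a.shape[1]+b.shape[1],3),np.uint8)
o[:a.shape[0],:a.shape[1]]=a;o[:b.shape[0],a.shape[1]:]=b
cv2.imwrite('pics/z0.png',o); print(o.shape)
hsv=cv2.cvtColor(t,cv2.COLOR_BGR2HSV)
m=(((hsv[...,0]<8)|(hsv[...,0]>172))&(hsv[...,1]>150)&(hsv[...,2]>70)).astype(np.uint8)
for c in cv2.findContours(m,cv2.RETR_EXTERNAL,cv2.CHAIN_APPROX_NONE)[0]:
    if cv2.contourArea(c)<60: continue
    r=cv2.minAreaRect(c); B=[onz('top',p,58)[:2] for p in cv2.boxPoints(r)]
    print(r, 'ctr',onz('top',r[0],58)[:2],'sides',np.linalg.norm(B[1]-B[0]),np.linalg.norm(B[2]-B[1]),'dir',np.degrees(np.arctan2(*(B[2]-B[1])[::-1])))
for n,z,ps in(('top',18,[(288,198),(398,224),(383,284),(277,265)]),('side',18,[(218,230),(298,234),(274,345),(181,337)])):
    for p in ps: print(n,onz(n,p,z)[:2])
E
```

```text
(450, 800, 3)
((210.49388122558594, 252.5548553466797), (24.294937133789062, 14.908257484436035), 6.340191841125488) ctr [461.9 191.3] sides 32.44819928100361 53.36660214285996 dir -94.81392700815421
((151.0641632080078, 256.0376281738281), (20.62088966369629, 33.05994415283203), 3.814074993133545) ctr [450.9 320.9] sides 71.77903307393585 45.29407505326299 dir -92.28762073843302
((208.2676239013672, 201.97938537597656), (16.56644630432129, 9.58706283569336), 85.60128784179688) ctr [573.1 200.7] sides 21.238082902648156 36.93450370649492 dir -173.36485459153636
top [591.   22.7]
top [ 537.5 -233.2]
top [ 399.5 -198.8]
top [436.5  44.3]
side [447.1  35.7]
side [596.   17.1]
side [ 541.4 -234.1]
side [ 407.7 -215.5]
```

View pics/z0.png

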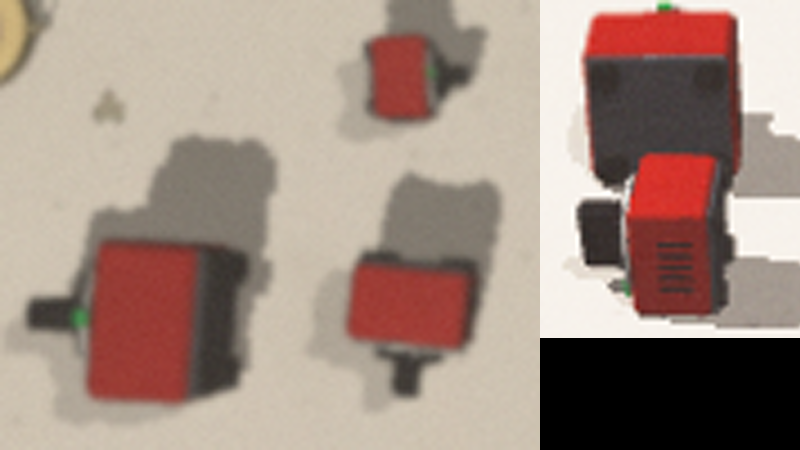

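The mid-sized timer's red top measures about 53 x 32 mm with its edges eroded. The others come out at 72 and 37 mm, so this is the 58 mm one. Its knob tip is at top (210,273) and side (208 to 218, 174 to 188), and the case is yawed about 5°. Next I'll triangulate the knob and check the axes.

```bash
python3 - <<'E'
from h import *
np.set_printoptions(suppress=True,precision=1)
Z=lambda u,v:(120+u/4.5,185+v/4.5); S=lambda u,v:(200+(u-540)/4.5,130+v/4.5)
print('bar top-near end',tri(S(579,201),Z(405,395)))
print('case top corners: near-left',tri(S(636,154+62),Z(347,338)),'far-left',tri(S(648,155),Z(362,264)))
print('near-right',tri(S(630,217),Z(465,348)))
for p in [(347,338),(465,348),(476,275),(362,264)]: print('z58',onz('top',Z(*p),58))
print('knob top z47', onz('top',Z(395,395),47),onz('top',Z(417,395),47),onz('top',Z(394,365),47),onz('top',Z(421,365),47))
for p in ([425,194,47],[416.5,195,47],[416.5,195,11]): print(proj('top',p),proj('side',p))
print('tablept under', onz('side',S(632,314),0))
E
```

```text
bar top-near end (array([418.4, 192.5,  45.8]), np.float64(2.705088273677858))
case top corners: near-left (array([442.8, 227.3,  15.6]), np.float64(0.06335031869644567)) far-left (array([466.5, 212.6,  59.1]), np.float64(28.560618594926662))
near-right (array([443.7, 163. ,  54.1]), np.float64(4.995399012241258))
z58 [444.7 219.9  58. ]
z58 [441.4 162.4  58. ]
z58 [476.8 158.4  58. ]
z58 [480.7 214.1  58. ]
knob top z47 [417.1 197.1  47. ] [417.3 186.3  47. ] [431.6 198.2  47. ] [432.  184.9  47. ]
[209.3 269.2] [211.1 173.7]
[208.7 273.1] [207.2 173.6]
[211.1 271.9] [208.5 187.9]
tablept under [443.4 163.9   0. ]
```

The knob bar is at about x 417 to 434, y 192, with its top at z 46, matching the axis height of 29. I'll move over it with the tool turned about +154°, which leaves wrist range for winding.

Emit:
servo_tool(plan=[[0,[200,350,0],70],[0,[200,350,0],70],[0,[200,350,0],70],[0,[200,350,0],70],[0,[200,350,0],70],[0,[200,350,0],70],[0,[200,350,0],70],[0,[200,350,0],70],[0,[200,350,0],70],[0,[200,350,0],70]])

```text
t: 0.93
ee_pos: [422.0, -231.6, 212.8]
orientation: [-2.199, -2.243, -0.001]
ft_force: [-0.4, -0.1, 1.1]
width: 87.7
grasp_force: 0.0
```

Emit:
servo_tool(plan=[[0,[3,410,0],70],[0,[3,410,0],70],[0,[3,410,0],70],[0,[3,410,0],70],[0,[3,410,0],70],[0,[3,410,0],70],[0,[3,410,0],70],[0,[3,410,0],70],[0,[3,410,0],70],[0,[3,410,0],70]])

```text
t: 1.77
ee_pos: [423.6, 178.0, 212.9]
orientation: [0.515, 3.099, 0.0]
ft_force: [1.4, 0.6, -0.5]
width: 87.8
grasp_force: 0.0
```

Emit:
servo_tool(plan=[[0.3,[2,14,-40],7],[0.5,[2,14,-80],14],[0.5,[2,14,-120],14],[0.5,[2,14,-130],14],[0.5,[2,14,-130],14]])

```text
t: 2.18
ee_pos: [423.8, 188.6, 80.4]
orientation: [-0.145, -3.132, 0.005]
ft_force: [-0.6, 0.0, -0.2]
width: 58.0
grasp_force: 0.0
```

```bash
python3 - <<'E'
from h import *
np.set_printoptions(suppress=True,precision=3)
t=snap('top','t1.png');s=snap('side','s1.png'); o=ctrl.get_obs(); print(o['t'],o['qpos'],o['ee_pos'],o['orientation'],o['width'])
a=cv2.resize(t[205:305,160:260],None,fx=4,fy=4,interpolation=cv2.INTER_CUBIC)
b=cv2.resize(s[105:205,170:270],None,fx=4,fy=4,interpolation=cv2.INTER_CUBIC)
cv2.imwrite('pics/z1.png',np.hstack([a,b]))
E
```

```text
2.2833 [ 0.392  0.407  2.056  0.     0.678 -1.085] [426.807 189.493  83.724] [0.146 3.138 0.   ] 49.86958895290102
```

View pics/z1.png

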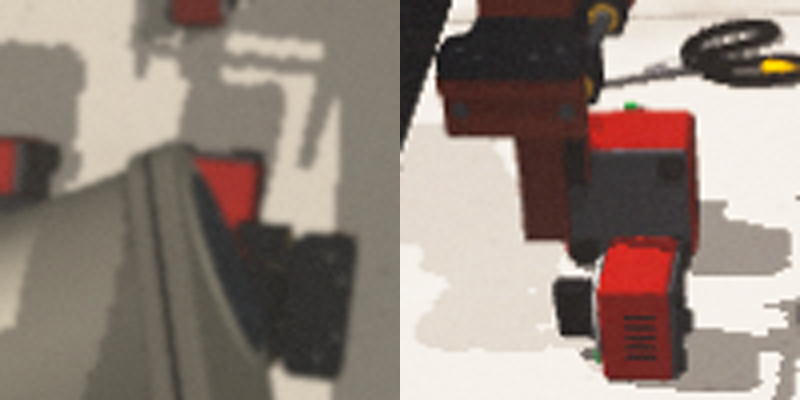

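The side crop shows the fingers straddling the timer's knob, just above and in front of the dial. I'll lower them and grip.

Emit:
servo_tool(plan=[[0.6,[-2,2,-20],0],[0.65,[-2,2,-40],0],[0.65,[-2,2,-40],0],[1,[-2,2,-40],0],[1,[-2,2,-40],0],[1,[-2,2,-40],0],[1,[-2,2,-40],0],[1,[-2,2,-40],0]])

```text
t: 2.95
ee_pos: [424.9, 191.7, 43.8]
orientation: [0.145, 3.137, 0.001]
ft_force: [-0.6, -0.5, -0.3]
width: 1.4
grasp_force: 0.0
```

```bash
python3 - <<'E'
from h import *
np.set_printoptions(suppress=True,precision=3)
t=snap('top','t2.png');s=snap('side','s2.png'); o=ctrl.get_obs(); print(o['t'],o['ee_pos'],o['width'],o['grasp_force'],o['ft_force'])
a=cv2.resize(t[225:285,160:260],None,fx=4,fy=4,interpolation=cv2.INTER_CUBIC)
b=cv2.resize(s[125:225,170:270],None,fx=6,fy=6,interpolation=cv2.INTER_CUBIC)[:,:400]
o=np.zeros((600,800,3),np.uint8);o[:240,:400]=a;o[:,400:]=b
cv2.imwrite('pics/z2.png',o)
E
```

```text
3.05 [424.516 191.581  43.36 ] 0.41958276902753266 0.0 [0.243 0.086 0.082]
```

View pics/z2.png

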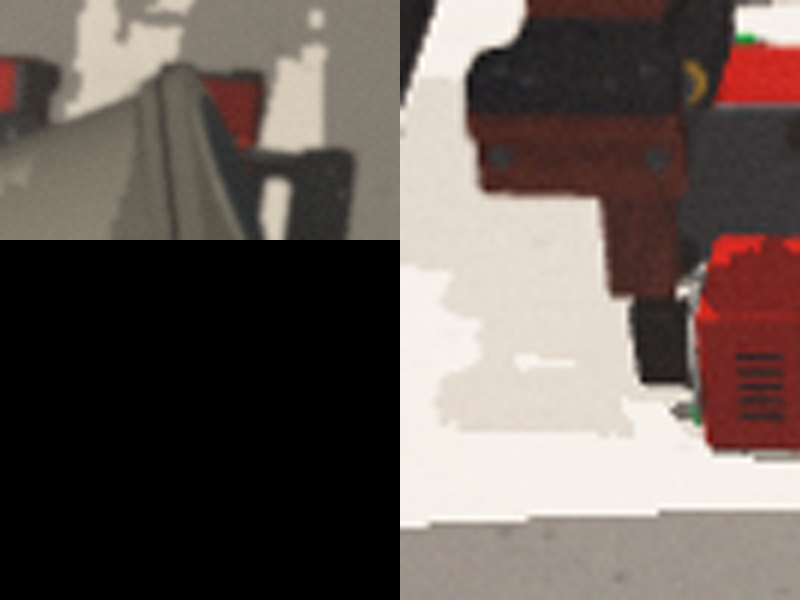

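```bash
python3 - <<'E'
from h import *
np.set_printoptions(suppress=True,precision=1)
for x in (414.5,434.5):
  for y in (192,183):
    for z in (43.4,29.4): print(x,y,z,proj('side',[x,y,z]))
print('s1 tips',[proj('side',[x,y,69.7]) for x in(416.8,436.8) for y in (164,153,214)])
for z in(0,29,58): print(z,proj('side',[444,163,z]))
E
```

```text
414.5 192 43.4 [206.2 175.8]
414.5 192 29.4 [206.8 181.4]
414.5 183 43.4 [205.9 178. ]
414.5 183 29.4 [206.5 183.6]
434.5 192 43.4 [215.6 175.6]
434.5 192 29.4 [216.1 181.2]
434.5 183 43.4 [215.4 177.8]
434.5 183 29.4 [215.8 183.4]
s1 tips [array([205.2, 171.8]), array([204.7, 174.6]), array([207.1, 159.9]), array([214.9, 171.6]), array([214.6, 174.3]), array([216.5, 159.7])]
0 [220.7 200. ]
29 [219.8 188.5]
58 [218.8 176.6]
```

The closed fingers are empty, and the brown fingertip shows at (211,174.5), just on top of the knob. So the real tips stand about 15 mm higher than the text's 14 mm offset predicts. I'll open, go 16 mm lower and grip again.

Emit:
servo_tool(plan=[[0.6,[0,0,4],0],[0.6,[0,0,4],0],[0.6,[0,0,0],0],[0.6,[0,0,-16],0],[1,[0,0,-16],0],[1,[0,0,-16],0],[1,[0,0,-16],0],[1,[0,0,-16],0],[1,[0,0,-16],0]])

```text
t: 3.8
ee_pos: [424.1, 191.4, 26.9]
orientation: [-0.144, -3.138, 0.0]
ft_force: [-0.0, 0.6, -3.7]
width: 11.7
grasp_force: 29.6
```

```bash
python3 - <<'E'
from h import *
np.set_printoptions(suppress=True,precision=3)
s=snap('side','s3.png'); o=ctrl.get_obs(); print(o['t'],o['ee_pos'],o['width'],o['grasp_force'],o['ft_force'])
cv2.imwrite('pics/z3.png',cv2.resize(s[125:225,170:270],None,fx=6,fy=6,interpolation=cv2.INTER_CUBIC)[:,:450])
E
```

```text
3.85 [424.174 191.377  26.97 ] 11.409884067807734 29.588987231254578 [ 0.209  1.718 -3.736]
```

The knob is gripped (11.4 mm, 30 N). Next I'll tip the timer along an arc about its far lower edge, doing the first half now.

Emit:
servo_tool(plan=[[1,[7,-1,9],0],[1,[15,-1,18],0],[1,[24,-2,24],0],[1,[34,-3,30],0],[1,[45,-4,33],0],[1,[45,-4,33],0]])

```text
t: 4.35
ee_pos: [472.8, 187.9, 60.8]
orientation: [0.145, 3.134, 0.002]
ft_force: [1.3, -0.3, -6.7]
width: 11.6
grasp_force: 30.0
```

```bash
python3 - <<'E'
from h import *
np.set_printoptions(suppress=True,precision=3)
s=snap('side','s4.png'); o=ctrl.get_obs(); print(o['t'],o['ee_pos'],o['width'],o['grasp_force'],o['ft_force'])
cv2.imwrite('pics/z4.png',np.hstack([cv2.resize(cv2.imread('pics/s3.png')[125:225,190:250],None,fx=6,fy=6,interpolation=cv2.INTER_CUBIC),cv2.resize(s[125:225,190:260],None,fx=6,fy=6,interpolation=cv2.INTER_CUBIC)]))
E
```

```text
4.4 [470.969 187.546  60.179] 11.735012758811893 29.99860167503357 [-1.132 -0.069 -6.182]
```

View pics/z4.png

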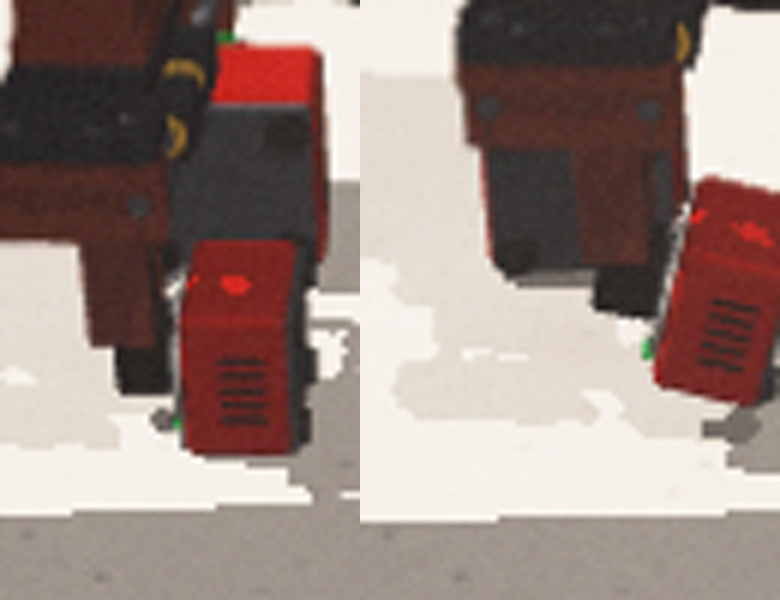

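The timer now hangs from the grip and has swung down about 15°. I'll lift it clear and see if it keeps swinging.

Emit:
servo_tool(plan=[[1,[-20,0,40],0],[1,[-20,0,40],0],[1,[-20,0,80],0],[1,[-20,0,80],0],[1,[-20,0,80],0],[1,[-20,0,80],0]])

```text
t: 4.9
ee_pos: [448.5, 187.2, 139.2]
orientation: [-0.144, -3.138, 0.0]
ft_force: [-1.0, 0.3, -7.0]
width: 11.5
grasp_force: 30.0
```

```bash
cat > tilt.py <<'E'
from h import *
import sys
np.set_printoptions(suppress=True,precision=2)
s=snap('side',sys.argv[1]); o=ctrl.get_obs(); print(o['t'],o['ee_pos'],o['width'],o['grasp_force'],o['ft_force'],o['moment'])
u,v=proj('side',o['ee_pos'])
hsv=cv2.cvtColor(s,cv2.COLOR_BGR2HSV)
m=(((hsv[...,0]<6)|(hsv[...,0]>174))&(hsv[...,1]>165)&(hsv[...,2]>60)).astype(np.uint8)
m=cv2.morphologyEx(m,cv2.MORPH_OPEN,np.ones((3,3)))
for c in cv2.findContours(m,cv2.RETR_EXTERNAL,cv2.CHAIN_APPROX_NONE)[0]:
    if cv2.contourArea(c)>60: print(cv2.minAreaRect(c),cv2.contourArea(c))
print('tcp px',u,v)
E
python3 tilt.py s5.png
```

```text
4.95 [448.09 187.06 138.66] 11.517858009865504 29.960820972919464 [-0.95 -0.17 -5.95] [ 0.07  0.03 -0.  ]
((357.5, 231.0), (14.0, 19.0), 90.0) 210.0
((231.50323486328125, 148.54627990722656), (20.57120132446289, 34.41657257080078), 41.00908660888672) 284.0
tcp px 218.84657869549778 135.93783803782097
```

Emit:
servo_tool(plan=[[1,[20,-40,12],0],[1,[40,-80,12],0],[1,[60,-120,12],0],[1,[61,-160,12],0],[1,[66,-200,12],0],[1,[66,-208,12],0],[1,[66,-208,12],0],[1,[66,-208,12],0]])

```text
t: 5.62
ee_pos: [514.1, -21.5, 150.2]
orientation: [-0.149, -3.135, -0.0]
ft_force: [-0.4, -0.2, -6.5]
width: 11.5
grasp_force: 30.0
```

```bash
python3 tilt.py s6.png; python3 - <<'E'
from h import *
np.set_printoptions(suppress=True,precision=1)
for p in((191,288),(276,290),(274,340),(183,332)): print('leather',onz('side',p,22)[:2])
t=cv2.imread('pics/top0.png'); hsv=cv2.cvtColor(t,cv2.COLOR_BGR2HSV)[200:300,330:405]
m=((hsv[...,0]>4)&(hsv[...,0]<25)&(hsv[...,1]>95)).astype(np.uint8)
c=max(cv2.findContours(m,cv2.RETR_EXTERNAL,cv2.CHAIN_APPROX_NONE)[0],key=cv2.contourArea); r=cv2.minAreaRect(c); print(r)
for p in cv2.boxPoints(r): print(onz('top',p+[330,200],26)[:2])
s=cv2.imread('pics/s6.png'); cv2.imwrite('pics/z6.png',cv2.resize(s[90:310,150:370],None,fx=2.7,fy=2.7,interpolation=cv2.INTER_CUBIC))
E
```

```text
5.6667 [514.14 -20.64 150.39] 11.441396644526545 29.967061579227448 [-0.38  0.37 -7.23] [ 0.03 -0.09 -0.04]
((358.0, 231.5), (13.0, 18.0), 90.0) 172.0
((260.9664306640625, 207.52346801757812), (26.051576614379883, 41.12544250488281), 55.00798034667969) 365.5
((282.4176025390625, 173.92941284179688), (7.13277530670166, 17.410104751586914), 85.60128784179688) 92.5
tcp px 251.51442794010532 185.40232706173413
leather [ 413.1 -119.7]
leather [ 548.8 -129.2]
leather [ 541.7 -228.4]
leather [ 410.5 -209.6]
((40.28691482543945, 48.37416076660156), (40.54990768432617, 56.59608840942383), 10.007980346679688)
[ 423.4 -111.1]
[ 550.6 -132.3]
[ 536.8 -224.3]
[ 409.9 -202. ]
```

View pics/z6.png

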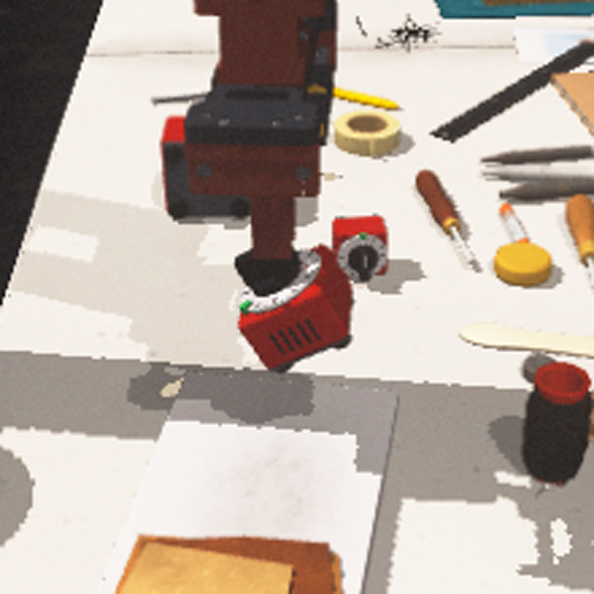

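The timer hangs above the free half of the board, with its lower case edge running (275,370) to (350,340) in the crop. That leaves about 22° to go. The leather's near edge is about 100 mm off. I'll touch its lower corner to the board and roll it upright.

Emit:
servo_tool(plan=[[1,[-22,-5,-35],0],[1,[-22,-5,-62],0],[1,[-22,-5,-73],0],[1,[-22,-5,-73],0],[1,[-15,-5,-75],0],[1,[-8,-5,-77],0],[1,[0,-5,-80],0],[1,[4,-5,-82],0],[1,[4,-5,-82],0]])

```text
t: 6.42
ee_pos: [520.1, -24.8, 70.5]
orientation: [-0.144, -3.138, -0.001]
ft_force: [-5.8, 2.6, 9.1]
width: 11.7
grasp_force: 30.0
```

```bash
python3 tilt.py s7.png; python3 - <<'E'
from h import *
t=snap('top','t7.png'); s=cv2.imread('pics/s7.png'); cv2.imwrite('pics/z7.png',np.hstack([cv2.resize(s[180:280,200:300],None,fx=4,fy=4,interpolation=cv2.INTER_CUBIC),cv2.resize(t[180:280,220:320],None,fx=4,fy=4,interpolation=cv2.INTER_CUBIC)]))
E
```

```text
6.4667 [519.87 -24.8   70.47] 11.620481830610041 30.002459585666656 [-4.74  0.73  8.07] [0.33 0.81 0.03]
((250.5, 246.5), (19.0, 33.0), 90.0) 321.5
((358.0, 231.5), (13.0, 18.0), 90.0) 174.5
((283.9517517089844, 173.4207000732422), (6.31145715713501, 14.44991397857666), 85.2363510131836) 73.5
((220.0, 137.0), (8.0, 18.0), 90.0) 128.0
tcp px 256.32444443764825 226.31071538988516
```

View pics/z7.png

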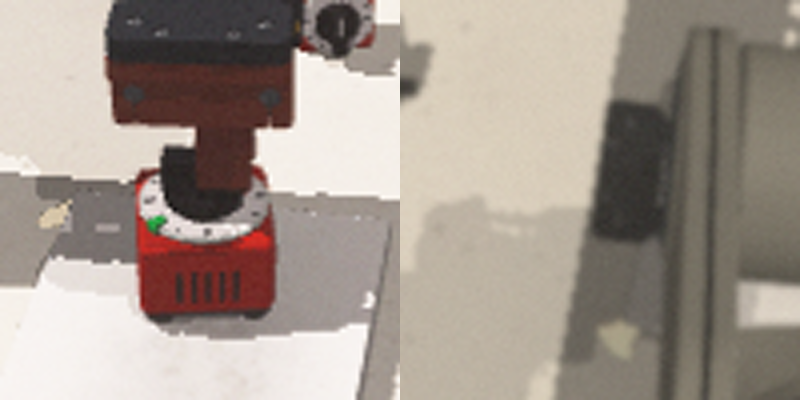

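The timer stands upright on the board with its dial facing up and the green tab at crop (157,222). I'll release, rise and measure the dial.

Emit:
servo_tool(plan=[[0.6,[0,0,0],0],[0.6,[0,0,0],0],[0.6,[0,0,2],0],[0.6,[-10,0,40],0],[0.6,[-40,40,80],0],[0.6,[-80,80,80],0],[0.6,[-100,120,80],0],[0.6,[-100,120,80],0],[0.6,[-100,120,80],0]])

```text
t: 7.27
ee_pos: [416.3, 97.8, 150.5]
orientation: [-0.139, -3.138, -0.001]
ft_force: [0.6, -1.5, 0.2]
width: 35.2
grasp_force: 0.0
```

```bash
python3 - <<'E'
from h import *
np.set_printoptions(suppress=True,precision=1)
t=snap('top','t8.png'); s=snap('side','s8.png'); o=ctrl.get_obs(); print(o['t'],o['ee_pos'],o['width'])
cv2.imwrite('pics/z8.png',np.hstack([cv2.resize(s[205:270,220:285],None,fx=6,fy=6,interpolation=cv2.INTER_CUBIC),cv2.resize(t[200:265,245:310],None,fx=6,fy=6,interpolation=cv2.INTER_CUBIC)]))
for n,im in(('side',s),('top',t)):
  hsv=cv2.cvtColor(im,cv2.COLOR_BGR2HSV)
  m=((hsv[...,0]>45)&(hsv[...,0]<85)&(hsv[...,1]>110)).astype(np.uint8)
  for c in cv2.findContours(m,cv2.RETR_EXTERNAL,cv2.CHAIN_APPROX_NONE)[0]:
    M=c.reshape(-1,2).mean(0); print(n,'green',len(c),M,onz(n,M,67))
  m=(((hsv[...,0]<8)|(hsv[...,0]>172))&(hsv[...,1]>140)&(hsv[...,2]>70)).astype(np.uint8)
  for c in cv2.findContours(m,cv2.RETR_EXTERNAL,cv2.CHAIN_APPROX_NONE)[0]:
    if cv2.contourArea(c)>60: r=cv2.minAreaRect(c);print(n,'red',r,onz(n,r[0],62))
E
```

```text
7.3667 [419.5  95.6 150.4] 34.6701262206907
side green 8 [237.5 236.1] [488.1 -45.9  67. ]
side green 1 [284. 176.] [577.  144.3  67. ]
side green 4 [227. 131.] [452.3 359.9  67. ]
side red ((250.56585693359375, 246.1072998046875), (23.23865509033203, 33.29624557495117), 88.21009063720703) [509.8 -66.8  62. ]
side red ((357.3999938964844, 231.20001220703125), (19.677398681640625, 15.205260276794434), 26.56505012512207) [692.7 -35.5  62. ]
side red ((282.358642578125, 176.303466796875), (11.958549499511719, 19.598735809326172), 85.2363510131836) [574.1 151.5  62. ]
side red ((227.16038513183594, 137.8113250732422), (32.92621994018555, 14.558794021606445), 10.619654655456543) [453.7 333.1  62. ]
side red ((182.0, 76.0), (32.0, 30.0), 0.0) [286.8 790.3  62. ]
top green 2 [137.5 255. ] [452.8 347.8  67. ]
top green 1 [493. 208.] [ 575.9 -429.7   67. ]
top green 1 [497. 198.] [ 598.4 -439.1   67. ]
top green 1 [521. 130.] [ 754.2 -497.4   67. ]
top green 3 [12.3  4.7] [1014.3  666.8   67. ]
top green 41 [29.   2.2] [1021.2  629.1   67. ]
top green 25 [4.3 1.6] [1021.2  685.9   67. ]
top red ((151.13494873046875, 255.97569274902344), (21.02000617980957, 33.592098236083984), 3.814074993133545) [451.2 319.6  62. ]
top red ((208.0, 201.5), (17.0, 10.0), 90.0) [573.8 200.7  62. ]
```

View pics/z8.png

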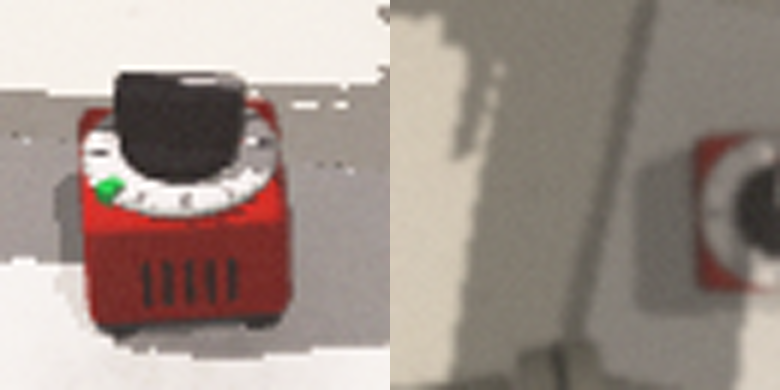

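```bash
python3 - <<'E'
from h import *
np.set_printoptions(suppress=True,precision=1)
S=lambda u,v:(220+u/6-.5,205+v/6-.5); T=lambda u,v:(245+(u-390)/6-.5,200+v/6-.5)
L=onz('side',S(81,150),67);Rr=onz('side',S(278,152),67);B=onz('side',S(185,216),67)
print('dial',L,Rr,B,'ctr',(L[0]+Rr[0])/2,B[1]+27)
for p in((98,153),(187,203),(138,200),(233,193)): print('tick',onz('side',S(*p),67)[:2])
print('tab',onz('side',S(109,188),67)[:2])
a,b=onz('top',T(695,135),62),onz('top',T(695,290),62); print('top case',a,b)
print('dial top left',onz('top',T(702,210),67), 'side case corners',onz('side',S(92,235),62),onz('side',S(290,224),62))
print('bar top',onz('side',S(115,75),88),onz('side',S(245,83),88),onz('side',S(242,100),88),onz('side',S(117,92),88))
E
```

```text
dial [480.  -27.5  67. ] [535.9 -30.8  67. ] [509.6 -58.4  67. ] ctr 507.95371693039556 -31.389492181485025
tick [484.9 -29.1]
tick [510.1 -52.7]
tick [496.6 -50.8]
tick [522.9 -48.8]
tab [488.4 -45.1]
top case [533.6   6.9  62. ] [477.1   5.7  62. ]
dial top left [506.1   4.1  67. ] side case corners [483.8 -59.5  62. ] [538.5 -57.   62. ]
bar top [490.5 -20.6  88. ] [527. -26.  88.] [526.1 -33.9  88. ] [491.3 -28.7  88. ]
```

The dial centre is about (508.5, -26), its zero direction about +3.5° and the tab at about 142° clockwise. The pointer is at about 10°, so it needs roughly a -133° turn. I'll regrip the knob on its axis.

Emit:
servo_tool(plan=[[0.6,[30,-30,0],0],[0.6,[59,-60,0],0],[0.6,[80,-95,0],0],[0.6,[89,-121,0],0],[0.6,[89,-121,0],0],[0.6,[89,-121,-40],0],[0.6,[89,-121,-70],0],[0.6,[89,-121,-79],0],[0.6,[89,-121,-79],0]])

```text
t: 8.12
ee_pos: [506.5, -27.0, 68.6]
orientation: [-0.146, -3.133, -0.0]
ft_force: [0.1, -0.2, 0.4]
width: 35.0
grasp_force: 0.0
```

Emit:
servo_tool(plan=[[1,[0,0,0],0],[1,[0,0,0],0],[1,[0,0,0],0],[1,[0,0,0],0],[1,[0,0,0],0]])

```text
t: 8.53
ee_pos: [509.6, -26.0, 72.3]
orientation: [0.145, 3.135, 0.001]
ft_force: [0.4, 4.6, 5.9]
width: 11.7
grasp_force: 30.0
```

Emit:
servo_tool(plan=[[1,[0,1,0],-7],[1,[0,1,0],-14],[1,[0,1,0],-21],[1,[0,1,0],-28],[1,[0,1,0],-35],[1,[0,1,0],-42],[1,[0,1,0],-49],[1,[0,1,0],-56],[1,[0,1,0],-63],[1,[0,1,0],-68]])

```text
t: 9.37
ee_pos: [509.0, -25.5, 71.8]
orientation: [1.881, 2.514, 0.001]
ft_force: [0.6, 1.3, 3.0]
width: 11.8
grasp_force: 30.0
```

Emit:
servo_tool(plan=[[1,[0,0,0],-7],[1,[0,0,0],-14],[1,[0,0,0],-21],[1,[0,0,0],-28],[1,[0,0,0],-35],[1,[0,0,0],-42],[1,[0,0,0],-49],[1,[0,0,0],-56],[1,[0,0,0],-63],[1,[0,0,0],-65]])

```text
t: 10.2
ee_pos: [508.0, -25.2, 71.7]
orientation: [-2.939, -1.11, 0.0]
ft_force: [-2.7, 2.4, 6.6]
width: 12.1
grasp_force: 30.0
```

Emit:
servo_tool(plan=[[1,[0,0,0],0],[0.6,[0,0,0],0],[0.6,[0,0,0],0],[0.6,[0,0,0],0],[0.6,[0,0,30],0],[0.6,[-10,10,70],0],[0.6,[-40,40,80],0],[0.6,[-80,80,80],0],[0.6,[-110,100,80],0],[0.6,[-110,120,80],0]])

```text
t: 11.03
ee_pos: [393.1, 94.5, 150.6]
orientation: [-2.935, -1.118, 0.006]
ft_force: [0.5, -0.3, 0.2]
width: 35.1
grasp_force: 0.0
```

```bash
python3 - <<'E'
from h import *
np.set_printoptions(suppress=True,precision=2)
s=snap('side','s9.png'); o=ctrl.get_obs(); print(o['t'],o['ee_pos'],o['orientation'],o['qpos'])
cv2.imwrite('pics/z9.png',cv2.resize(s[200:265,220:285],None,fx=9,fy=9,interpolation=cv2.INTER_CUBIC))
E
```

```text
11.0833 [393.93  97.77 150.84] [-2.93 -1.12  0.  ] [0.21 0.2  2.14 0.   0.8  1.05]
```

View pics/z9.png

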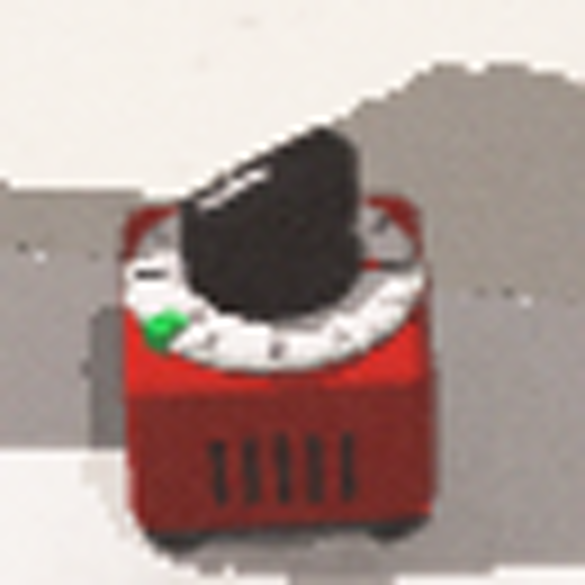

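```bash
python3 - <<'E'
from h import *
from scipy.optimize import least_squares
np.set_printoptions(suppress=True,precision=1)
S=lambda u,v:(220+u/9-.5,200+v/9-.5)
T={180:(150,273),120:(210,345),90:(277,350),60:(340,337)}
P={k:onz('side',S(*p),67)[:2] for k,p in T.items()}
def f(q): return np.concatenate([q[:2]+q[3]*np.array([np.cos(q[2]-np.radians(k)),np.sin(q[2]-np.radians(k))])-p for k,p in P.items()])
r=least_squares(f,[508,-27,0,24]); print(r.x,np.degrees(r.x[2]),r.fun)
c=r.x[:2]; z0=np.degrees(r.x[2])
for nm,p in(('tab',(166,328)),('gray',(197,318))):
    w=onz('side',S(*p),67)[:2]-c; print(nm,np.hypot(*w),'knob ang',(z0-np.degrees(np.arctan2(w[1],w[0])))%360)
a,b=onz('side',S(268,170),88)[:2],onz('side',S(198,208),88)[:2]
print('line',a,b,'ang',(z0-np.degrees(np.arctan2(*(b-a)[::-1])))%360)
a,b=onz('side',S(322,127),88)[:2],onz('side',S(190,195),88)[:2]
print('bar edge far',(z0-np.degrees(np.arctan2(*(b-a)[::-1])))%360)
a,b=onz('side',S(352,150),88)[:2],onz('side',S(198,227),88)[:2]
print('bar edge near',a,b,(z0-np.degrees(np.arctan2(*(b-a)[::-1])))%360)
E
```

```text
[509.3 -29.    0.   24.1] 0.1974599099437892 [-0.3 -0.4  0.2  1.  -0.1 -0.2  0.3 -0.3]
tab 26.23062315919828 knob ang 141.25054498540274
gray 20.11571794112645 knob ang 137.1160982406911
line [508.5 -25.3] [495.6 -36.6] ang 138.98961074837632
bar edge far 140.4060450052753
bar edge near [524.2 -19.7] [495.7 -42.4] 141.64920164196863
```

The white line on the knob reads about 139 to 141° and the tab 141°. The timer stands level at about (509, -28), near the centre of the board's free half and well clear of the leather. Handing in.

```bash
python3 -c "
from workcell import ctrl
print(ctrl.close_job())"
```

```text
the job is handed in; nothing more can be done
None
```

I handed the job in at about 11 s: the red timer stands upright on the free half of the board, clear of the leather, with its pointer within about 3° of the green tab by my last picture; the hand-in gave no verdict.

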